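Hang the inspection lamp and hold the circuit board up to it

TASK

Hook the yellow cordless lamp onto the rail at the rail's white stretch, slide it along the rail to the red mark and let go so that it hangs there. Then lift the circuit board off its jig, keeping it level, and finish while still holding it, level and still, in front of the lamp on the robot's side: centred on the red mark, about 15 cm from the rail and 12 cm above the bench. Leave all the other things where they are.

Things in the scene. Friction and masses are not known exactly. Their poses are not given: they have to be found in the camera images.
- lamp_tab (a point): Centre of the black grip tab on top of the lamp, 14 (lamp x) by 26 mm (lamp y): grip across y. It is 24 mm above the steel hook's top, 20 mm below the tab's top and 150 mm above the lamp's underside; the lamp starts standing upright on the bench. Lamp axes: its white light panel looks to -x, z is up.
- lamp_hook (a point): Hook seat: where the rail's axis lies once hung; 39.3 mm below lamp_tab. The hook is an upside-down J, 26 mm wide (y): stem on -x, lip on +x, 28 mm clear between, V-shaped roof. Way in: from +x, below the lip, whose edge is 10.7 mm under this point. So hold the seat 20 to 50 mm above the rail's axis, move towards lamp +x till over the rail, then lower.
- lamp: The yellow cordless lamp, 170 mm tall over all, 0.18 to 0.36 kg. Origin at the centre of its underside. Head 36 (x) by 80 (y) by 45 mm high, with the steel hook and black tab above it.
- rail: Fixed steel rail, 12 mm in diameter, 450 mm long, on two posts 220 mm either side of its middle. Origin on the bench below its middle; the rail runs along this body's y, its axis 190 mm above the bench; -x is the robot's side.
- white_band (a point): Middle of the white stretch of the rail (70 mm long, towards the rail's +y end), on the rail's axis. The lamp must first hang from the rail with its hook here.
- mark: The red band, 24 mm long, painted round the rail. Origin on the rail's axis at the band's middle; y along the rail, -x towards the robot, z up. The hook's seat is to end at this point, the lamp's panel facing the robot.
- heatsink (a point): Centre of the finned aluminium heatsink in the middle of the green circuit board: 36 (x) by 40 (y) by 32 mm high. Grip across y, where the sides are free; this point is 16 mm below its top and 19 mm above the board's underside (at the start 59 mm above the bench). Axes as those of the board.
- board: Green circuit board 130 (x) by 100 (y) by 3 mm, with parts up to 21 mm high near its two x ends and a heatsink in the middle; 0.15 to 0.31 kg, balanced about the heatsink. Origin at the centre of its underside. It lies loose on the jig.
- jig: Fixed blue jig 120 by 90 mm with four posts, whose tops, 40 mm above the bench, carry the board. Origin at the centre of its underside. Lamp and jig may stand on either side.
- display: Bystander: dark flat-panel display 130 by 90 by 6 mm lying on the grey felt pad; origin under its centre.
- pliers: Bystander: green and black pliers, 170 mm long, 16 mm high; origin at the pivot.
- screwdriver: Bystander: a screwdriver lying on the bench.
- spray_can: Bystander: spray can 60 mm in diameter, 170 mm tall; origin under its centre.
- jar: Bystander: glass jar 68 mm in diameter, 75 mm tall; origin under its centre.
- parts_tray: Bystander: grey tray 120 by 200 by 30 mm behind the rail; origin under its centre.
- tape_roll: Bystander: roll of amber tape 76 mm in diameter, 20 mm high; origin under its centre.
Mind the look-alikes: they are no part of the job. What is shaped like the board but orange or pink is not meant.

How it is judged (in metres and radians):
On the way, in this order (a step that is already met when the one before it is completed fails the run):
1. the lamp's hook is over the rail and seated on it at the white stretch (x of lamp_hook in the frame of white_band between -0.009 and 0.009 m and y of lamp_hook in the frame of white_band between -0.045 and 0.045 m and z of lamp_hook in the frame of white_band between -0.008 and 0.006 m and contact force between lamp and rail above 0.2 N), for 0.1 s.
2. the lamp hangs freely at the red mark, let go (x of lamp_hook in the frame of mark between -0.009 and 0.009 m and y of lamp_hook in the frame of mark between -0.012 and 0.012 m and z of lamp_hook in the frame of mark between -0.008 and 0.006 m and contact force between lamp and rail above 1 N and contact force between the fingers and lamp below 0.05 N and angle between lamp's own z axis and vertical below 0.2 rad and linear speed of lamp below 0.03 m/s), for 0.2 s.
3. the board is lifted clear of the jig, level, in the gripper (contact force between board and jig below 0.05 N and angle between board's own z axis and vertical below 0.12 rad and contact force between the fingers and board above 2 N and height (world z) of heatsink above 0.08 m), for 0.2 s.
At the end, for the whole second after the job is handed in: Lamp hangs seated, let go, within 12 mm of the mark. Board held by the fingers alone, still, within 0.12 rad of level, underside 90 to 166 mm above the bench, middle 100 to 200 mm in front of the rail on the panel side and within 40 mm of the mark along it (all of step 2 and contact force between board and jig below 0.05 N and angle between board's own z axis and vertical below 0.12 rad and contact force between the fingers and board above 2 N and height (world z) of heatsink between 0.109 and 0.185 m and x of heatsink in the frame of mark between -0.2 and -0.1 m and x of heatsink in the frame of lamp below -0.07 m and y of heatsink in the frame of mark between -0.04 and 0.04 m and linear speed of board below 0.03 m/s and angular speed of board below 0.2 rad/s and contact force between board and lamp below 0.05 N and contact force between board and rail below 0.05 N and contact force between board and display below 0.05 N and contact force between board and pliers below 0.05 N and contact force between board and screwdriver below 0.05 N and contact force between board and spray_can below 0.05 N and contact force between board and jar below 0.05 N and contact force between board and parts_tray below 0.05 N and contact force between board and tape_roll below 0.05 N); the arm keeps its last pose, push and grip.
It fails at once if the lamp is lifted off the rail, or carried over it, at the red mark instead of being slid there (y of lamp_hook in the frame of mark between -0.04 and 0.04 m and x of lamp_hook in the frame of mark between -0.02 and 0.02 m and z of lamp_hook in the frame of mark between 0.018 and 0.08 m).
It fails at once if the board is tipped (angle between board's own z axis and vertical above 0.3 rad).
It fails at once if a bystander (display, pliers, screwdriver, spray can, jar, tray or tape) is moved by more than 40 mm (distance of any of display, pliers, screwdriver, spray_can, jar, parts_tray, tape_roll from where it was at the start of the episode above 0.04 m).
It also fails if it takes over 64 s, if anything falls off the work surface, if the arm or the gripper's body presses on something with over 40 N, if the wrist force passes 120 N, or if a joint passes its speed limit or range.

ROBOT

A 7-joint arm with a two-finger parallel gripper is mounted at the origin on the work surface. World frame = base frame: x ahead of the robot, y to its left, z up, the work surface at z = 0. Lengths are in mm, angles in rad, forces in N, time in s.
With the tool pointing down it reaches from about 400 to 875 mm from the base axis. Payload 4.4 kg.
Tool frame: the origin (TCP) lies at the very end of the fingers, on their centre line; the grasp point (between the pads) lies 19 mm behind it (ctrl.grasp_offset is the distance from the TCP to the grasp point, in mm); z points along the fingers, y is the line along which they close (so a half turn about z gives the same grasp; the last joint's range is limited). The gripper opens to 85 mm and grips with 20 to 120 N. Pads are 22 mm wide; open, the fingers measure 114 mm over their backs; the gripper's body (76 mm by 85 mm) begins 54 mm behind the grasp point. The pads swing forward as they close: fully open they stand 13 mm farther back than shut.
Start: joints at [1.043, 0.628, 0.038, 1.517, -0.027, 0.996, -0.02], TCP at [289.642, -581.915, 231.313] pointing down, gripper open.
Joint ranges: [-3.06, 3.06], [-0.37, 2.12], [-1.25, 1.32], [0.18, 2.47], [-1.1, 4.24], [0.23, 1.98], [-2.94, 2.94]. Speed limits (rad/s): [2.57, 2.57, 3.14, 3.14, 3.14, 3.14, 3.14].

INTERFACE

Orientations are given as [roll, pitch, yaw] about the fixed x, y, z axes, in that order (R = Rz(yaw) Ry(pitch) Rx(roll)).
In Python, from cell import status, cams, ctrl gives the robot as it stands.
- The arm moves only by the tool move_arm, never from a script. Its argument "plan" is a list of rows, each a list of 3 entries, a list of its own where there are three numbers: the shift along the world's x, y, z in mm, then the turn, a rotation vector about the world's x, y, z in degrees, then the opening, from 0 (shut) to 1 (fully open). In form: [[[x, y, z], [wx, wy, wz], gripper], ...]. A call has 1 to 10 rows; each row shifts and turns the commanded pose from where the row before left it; what a row does not reach is not made up. A row lasts 1/8 s, in which the tool goes at most 62.5 mm and 10.7 degrees, less where a joint would pass 70% of its speed; a pose out of reach is approached as far as the arm can. A call with a gripper value outside its range is refused whole. The fingers move at their own pace and stop on an object; the grip force is fixed at half the most. Time passes only in rows, so rows that do not move let the fingers close. It gives the time, the measured TCP pose, the force, the opening and the grip force at its end, in the units of the state.
- status.read_state(): the state, without advancing time (a new reading comes with each control period).
- cams.get_image(name): name is "scene" or "top" or "wrist"; returns the picture (480x640x3 uint8, blue, green, red); there is no depth.
- cams.camera_params(name): a dict with "K" (3x3 intrinsics, pixels), "pose" (4x4, takes a point from camera to world coordinates); the wrist camera has in their place "tool_from_camera" (4x4, takes a point from camera to tool coordinates, whose origin is the TCP and whose axes are the flange's). Camera axes: x right, y down, z forward; pixel columns grow to the right and rows downward; lengths in mm; the calibration is good to about 2 mm. The wrist camera is an equidistant fisheye: a pixel r from the principal point sees the ray r / f radians off the axis. A picture is of the moment at which its call begins: read the wrist's pose just before it. camera_params takes no time and is no camera call.
- ctrl.finish_job(): hands the job in; it is judged then, once.
The state is a dict: "clock": time; "qpos": joint angles; "qd": joint speeds; "tau": joint torques, N m; "eef_pos": TCP position; "tool_rot": TCP orientation; "force": force on the tool from outside, world axes, zero at the start; "torque": the same for the moment, N m; "width": finger opening in mm; "gripper_force": force on a finger pad.
Only numpy, scipy, OpenCV 4.12 (cv2) and the standard library are available. Lean on these libraries where they do the work, as an engineer would, in place of code of your own. Each camera call takes 0.05 s, during which the arm holds its last target. There are 200 camera calls.

## Working session

There is one attempt and no reset: what is moved stays moved. The work goes in short steps, Python scripts to look and compute and a tool call to move; the robot and the scene stay as the last step left them, time stands still between calls to the robot, and variables do not carry over. Pictures are saved under pics/ and viewed, at most 10 in all, crops included, and the job is handed in when it is done.

Besides the shell and the picture viewer there is one more tool, called after "Call:" in YAML: its name, and indented under it one key for each argument. move_arm: Moves the arm, as the interface text tells. Its arguments: {"type":"object","properties":{"plan":{"type":"array","items":{"type":"array"}}},"required":["plan"]}

```bash
mkdir -p pics; cat > h.py <<'E'
import numpy as np, cv2
from cell import status, cams, ctrl
def ray(name,u,v):
    p=cams.camera_params(name);K=np.array(p["K"]);T=np.array(p["pose"])
    d=T[:3,:3]@np.linalg.inv(K)@[u,v,1]; return T[:3,3],d
def atz(name,u,v,z):
    o,d=ray(name,u,v); return np.round(o+d*(z-o[2])/d[2],1)
def proj(name,P):
    p=cams.camera_params(name);T=np.linalg.inv(np.array(p["pose"]));q=np.array(p["K"])@(T[:3,:3]@np.array(P)+T[:3,3]);return np.round(q[:2]/q[2],1)
E
python3 - <<'E'
from h import *
for n in("scene","top"):
    cv2.imwrite(f"pics/{n}0.png",cams.get_image(n)); p=cams.camera_params(n);print(n,np.round(p["K"],1),np.round(p["pose"],3))
s=status.read_state();print(s)
p=cams.camera_params("wrist");print(p)
E
```

```text
scene [[443.6   0.  316.4]
 [  0.  443.6 249.1]
 [  0.    0.    1. ]] [[-9.200000e-02  7.100000e-01 -6.980000e-01  1.191683e+03]
 [ 9.960000e-01  5.400000e-02 -7.700000e-02  7.906400e+01]
 [-1.700000e-02 -7.020000e-01 -7.120000e-01  7.921580e+02]
 [ 0.000000e+00  0.000000e+00  0.000000e+00  1.000000e+00]]
top [[482.7   0.  322. ]
 [  0.  482.7 235.6]
 [  0.    0.    1. ]] [[ 2.700000e-02 -9.780000e-01  2.070000e-01  3.435610e+02]
 [-1.000000e+00 -2.600000e-02  5.000000e-03 -1.961300e+01]
 [ 0.000000e+00 -2.070000e-01 -9.780000e-01  1.124311e+03]
 [ 0.000000e+00  0.000000e+00  0.000000e+00  1.000000e+00]]
{'clock': 0.1, 'qpos': array([ 1.04317957,  0.62921772,  0.03843967,  1.51825855, -0.02700644,
        0.99629076, -0.02000708]), 'qd': array([ 0.00087909, -0.00215368,  0.00055583, -0.00172172, -0.00198496,
       -0.00010818,  0.00072757]), 'tau': array([ 3.44078915e-03, -5.64534616e+01,  1.23086818e+00, -1.93975335e+01,
        1.13626232e-02,  5.51528836e-03,  4.33069857e-06]), 'eef_pos': array([ 289.41189103, -581.40206814,  230.50724145]), 'tool_rot': array([-3.13993588e+00,  6.02908332e-06,  4.61810510e-01]), 'force': array([-0.30783266, -0.0049753 , -0.18731915]), 'torque': array([ 0.02874132,  0.01189355, -0.0420935 ]), 'gripper_force': 0.0, 'width': 85.94148529364568}
{'K': array([[371.64829954,   0.        , 316.30066206],
       [  0.        , 371.64829954, 234.11652788],
       [  0.        ,   0.        ,   1.        ]]), 'tool_from_camera': array([[ 2.89613620e-04, -9.49513881e-01, -3.13724889e-01,
         8.07787775e+01],
       [ 9.99999480e-01, -3.18245591e-05,  1.01946432e-03,
         8.53633684e-01],
       [-9.77979675e-04, -3.13725021e-01,  9.49513378e-01,
        -1.42220961e+02],
       [ 0.00000000e+00,  0.00000000e+00,  0.00000000e+00,
         1.00000000e+00]])}
```

View pics/top0.png

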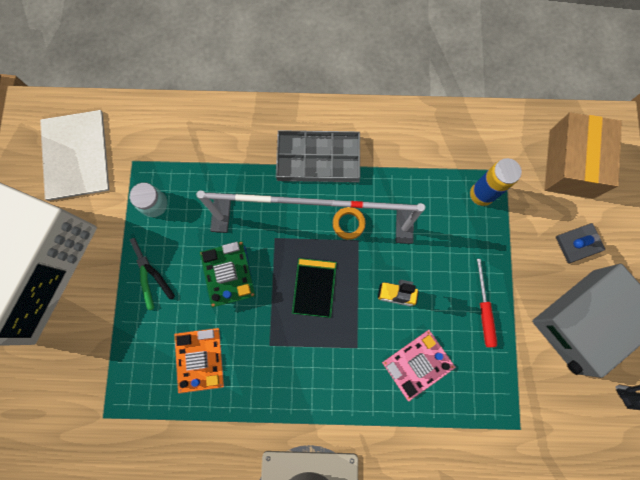

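View pics/scene0.png

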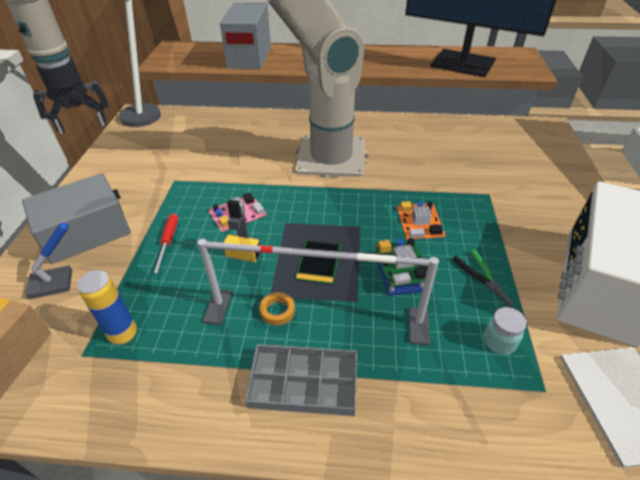

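The top view shows the lamp at about (398,293), the green board at (227,273), and the rail from (201,195) to (421,208) with white at (253,198) and red at (357,204). I'll enlarge these.

```bash
python3 - <<'E'
from h import *
t=cv2.imread("pics/top0.png");s=cv2.imread("pics/scene0.png")
c=lambda im,u,v,w,h,f:cv2.resize(im[v:v+h,u:u+w],None,fx=f,fy=f,interpolation=cv2.INTER_CUBIC)
a=np.vstack([c(t,190,180,100,37,4),c(t,340,180,100,37,4)])  # 400x296
b=np.hstack([c(t,370,270,66,50,6)]) #396x300
d=c(t,195,235,66,50,6); e=c(s,195,190,80,75,5) #400x375
a=np.hstack([a,np.zeros((296,0,3),np.uint8)])
o=np.zeros((600,800,3),np.uint8)
o[:296,:400]=a;o[:300,404:800]=b;o[300:600,404:800]=c(t,195,235,66,50,6);o[300:600,:400]=c(s,195,190,80,60,5)
cv2.imwrite("pics/c1.png",o)
E
```

```text
(no output)
```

View pics/c1.png

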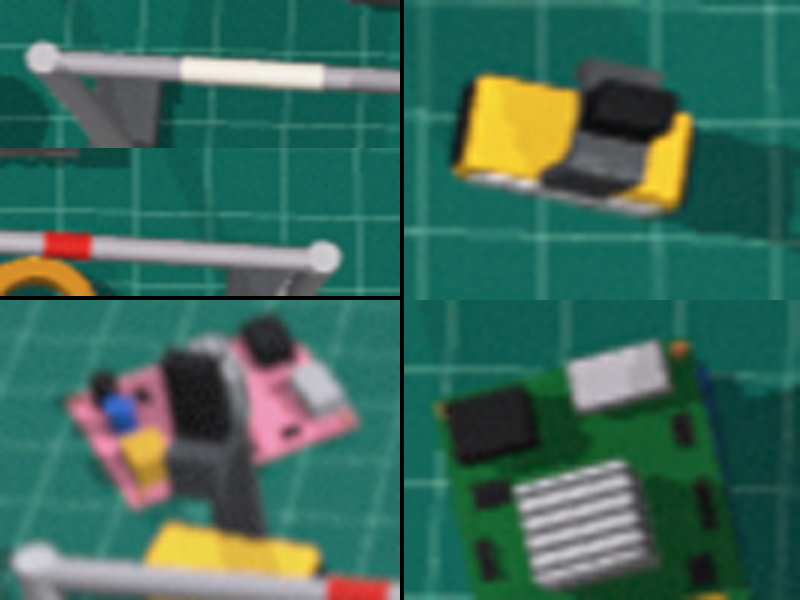

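The rail ends are at (200.5,194.3) and (420.8,207.0), the white middle at (253,198.2) and the red middle at (357,204.5). The tab top is near (407.7,287.5), and the white panel already faces the robot. The heatsink top is near (226,322).

```bash
python3 - <<'E'
from h import *
w=lambda x,y,ox,oy,px,py,f:(px+(x-ox)/f,py+(y-oy)/f)
for n,p,z in [("L",(200.5,194.3),190),("R",(420.8,207),190),("white",(253,198.2),190),("w0",(235,197.3),190),("w1",(270.8,199),190),("red",(357,204.5),190)]: print(n,atz("top",*p,z))
W=lambda x,y:w(x,y,404,0,370,270,6)
for n,p,z in [("tab top tl",(594,82),170),("tab top tr",(678,93),170),("tab top br",(667,135),170),("tab top bl",(585,122),170),("head tl",(478,76),110),("head bl",(455,172),110),("head br",(677,212),110),("head tr",(692,115),110)]: print(n,W(*p),atz("top",*W(*p),z))
B=lambda x,y:w(x,y,404,300,195,235,6)
for n,p,z in [("hs1",(515,485),75),("hs2",(628,460),75),("hs3",(652,550),75),("hs4",(538,580),75),("c1",(437,410),43),("c2",(680,345),43)]: print(n,B(*p),atz("top",*B(*p),z))
# scene: rail & lamp tab
S=lambda x,y:w(x,y,0,300,195,190,5)
print("scene red",S(357,590),atz("scene",*S(357,590),190)); print("scene tab top",S(190,362),atz("scene",*S(190,362),170))
print("scene rail ball",S(38,562),atz("scene",*S(38,562),190), atz("scene",434,262,190))
E
```

```text
L [620.  232.5 190. ]
R [ 605.4 -210.8  190. ]
white [614.7 126.3 190. ]
w0 [615.6 162.6 190. ]
w1 [614.   90.4 190. ]
red [607.1 -83.  190. ]
tab top tl (401.6666666666667, 283.6666666666667) [ 452.8 -174.6  170. ]
tab top tr (415.6666666666667, 285.5) [ 449.9 -202.2  170. ]
tab top br (413.8333333333333, 292.5) [ 436.  -198.4  170. ]
tab top bl (400.1666666666667, 290.3333333333333) [ 439.5 -171.5  170. ]
head tl (382.3333333333333, 282.6666666666667) [ 460.6 -143.7  110. ]
head bl (378.5, 298.6666666666667) [ 426.9 -135.7  110. ]
head br (415.5, 305.3333333333333) [ 415.2 -212.8  110. ]
head tr (418.0, 289.1666666666667) [ 449.  -218.5  110. ]
hs1 (213.5, 265.8333333333333) [491.8 222.2  75. ]
hs2 (232.33333333333334, 261.6666666666667) [502.1 181.5  75. ]
hs3 (236.33333333333334, 276.6666666666667) [469.3 170.6  75. ]
hs4 (217.33333333333334, 281.6666666666667) [457.3 211.3  75. ]
c1 (200.5, 253.33333333333334) [524.1 261.2  43. ]
c2 (241.0, 242.5) [551.6 170.7  43. ]
scene red (266.4, 248.0) [605.6 -81.7 190. ]
scene tab top (233.0, 202.4) [ 451.4 -185.1  170. ]
scene rail ball (202.6, 242.4) [ 599.8 -208.5  190. ] [618.1 233.3 190. ]
```

Call:
move_arm:
  plan:
    - [[17, 44, 0], [0, 0, -3.9], 1]
    - [[17, 44, 0], [0, 0, -3.9], 1]
    - [[17, 44, 0], [0, 0, -3.9], 1]
    - [[17, 44, 0], [0, 0, -3.9], 1]
    - [[17, 44, 0], [0, 0, -3.9], 1]
    - [[17, 44, 0], [0, 0, -3.9], 1]
    - [[17, 44, 0], [0, 0, -3.9], 1]
    - [[18, 44, 0], [0, 0, -3.9], 1]
    - [[18, 43, 0], [0, 0, -3.3], 1]
    - [[0, 0, 0], [0, 0, 0], 1]

```text
clock: 1.35
eef_pos: [446.1, -182.5, 231.0]
tool_rot: [-3.14, 0.0, -0.133]
force: [0.8, -0.6, -0.3]
width: 85.5
gripper_force: 0.0
```

```bash
cat >> h.py <<'E'
from scipy.spatial.transform import Rotation as R
def wpose():
    s=status.read_state();T=np.eye(4);T[:3,:3]=R.from_euler('xyz',s["tool_rot"]).as_matrix();T[:3,3]=s["eef_pos"]
    return T@np.array(cams.camera_params("wrist")["tool_from_camera"])
def wsnap(n):
    T=wpose();im=cams.get_image("wrist");cv2.imwrite(f"pics/{n}.png",im);np.save(f"pics/{n}.npy",T);print(np.round(status.read_state()["eef_pos"],1),np.round(np.degrees(status.read_state()["tool_rot"]),2));return im
def watz(n,u,v,z):
    T=np.load(f"pics/{n}.npy");K=cams.camera_params("wrist")["K"];a=np.array([u-K[0,2],v-K[1,2]]);r=np.hypot(*a);th=r/K[0,0]
    d=T[:3,:3]@np.array([*(a/max(r,1e-9)*np.sin(th)),np.cos(th)]);return np.round(T[:3,3]+d*(z-T[2,3])/d[2],1)
E
python3 -c "
from h import *
wsnap('w1');print(status.read_state()['qpos'])"
```

```text
[ 445.1 -185.1  231.1] [-1.7998e+02  3.0000e-02 -7.7800e+00]
[ 0.20438978  0.39610021  0.18118689  1.97567818 -0.099527    0.7787713
 -1.26383715]
```

View pics/w1.png

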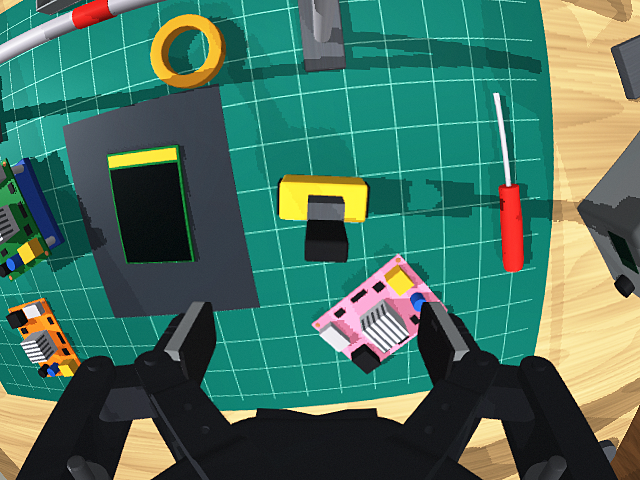

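The tab is at u 305–349 and v 220–262, with its near (-x) top edge along v≈261. Head and tab are upright in the picture, so the yaw looks matched.

```bash
python3 - <<'E'
from h import *
im=cv2.imread("pics/w1.png");c=im[160:280,260:385];c=np.clip(c.astype(float)*1.0,0,255);c=(255*(c/255)**0.5).astype(np.uint8)
cv2.imwrite("pics/w1c.png",cv2.resize(c,None,fx=5,fy=5,interpolation=cv2.INTER_CUBIC))
for p in[(305,261),(348,262)]:print(watz("w1",*p,170))
print(watz("w1",93,12,190))
E
```

```text
[ 444.4 -176.2  170. ]
[ 440.4 -201.4  170. ]
[610.1 -81.3 190. ]
```

View pics/w1c.png

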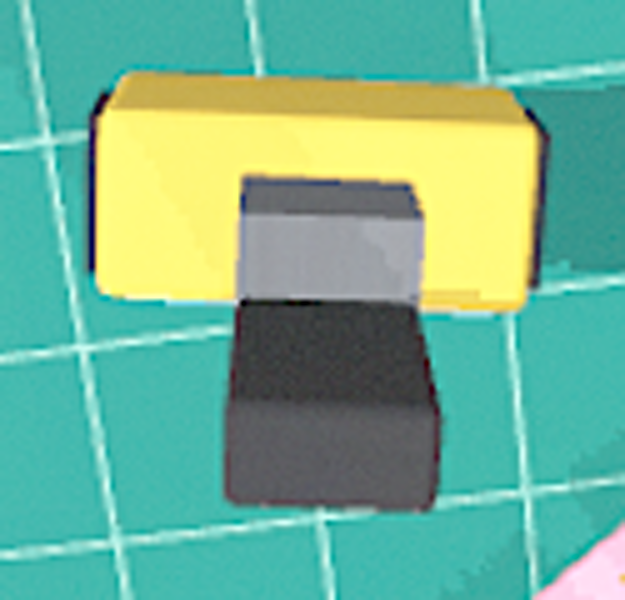

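In the enlarged crop the tab's top face has corners (228,402), (440,408), (435,510) and (225,500).

```bash
python3 - <<'E'
from h import *
P=np.array([watz("w1",260+x/5,160+y/5,170) for x,y in[(228,402),(440,408),(435,510),(225,500)]]);print(P,P.mean(0))
for x,y in((100,110),(540,122)):print(watz("w1",260+x/5,160+y/5,95))
for i,j in((0,1),(3,2)): d=P[i]-P[j];print(np.degrees(np.arctan2(-d[0],d[1])))
E
```

```text
[[ 457.1 -178.4  170. ]
 [ 453.1 -202.7  170. ]
 [ 440.4 -200.8  170. ]
 [ 445.  -176.3  170. ]] [ 448.9  -189.55  170.  ]
[ 480.6 -159.9   95. ]
[ 470.  -226.1   95. ]
-9.347577809664942
-10.633774492112135
```

Call:
move_arm:
  plan:
    - [[2.4, -3.4, 0], [0, 0, -1.6], 1]
    - [[0, 0, -25], [0, 0, 0], 1]
    - [[0, 0, -30], [0, 0, 0], 1]
    - [[0, 0, -30], [0, 0, 0], 1]
    - [[0, 0, -14], [0, 0, 0], 1]
    - [[0, 0, 0], [0, 0, 0], 1]
    - [[0, 0, 0], [0, 0, 0], 0.2]
    - [[0, 0, 0], [0, 0, 0], 0]
    - [[0, 0, 0], [0, 0, 0], 0]
    - [[0, 0, 0], [0, 0, 0], 0]

```text
clock: 2.65
eef_pos: [447.5, -190.0, 132.8]
tool_rot: [-3.141, -0.001, -0.168]
force: [0.8, 2.2, 2.7]
width: 25.2
gripper_force: 59.6
```

Call:
move_arm:
  plan:
    - [[0, 0, 0], [0, 0, 0], 0]
    - [[0, 0, 0], [0, 0, 0], 0]

```text
clock: 2.9
eef_pos: [447.5, -190.0, 132.8]
tool_rot: [-3.141, -0.001, -0.168]
force: [-0.1, 1.3, 6.7]
width: 25.3
gripper_force: 59.8
```

Call:
move_arm:
  plan:
    - [[0, 0, 20], [0, 0, 0], 0]
    - [[0, 0, 35], [0, 0, 0], 0]
    - [[0, 0, 35], [0, 0, 0], 0]
    - [[0, 0, 25], [0, 0, 0], 0]
    - [[5, 25, 0], [0, 0, 1.5], 0]
    - [[5, 35, 0], [0, 0, 1.5], 0]
    - [[5, 40, 0], [0, 0, 1.5], 0]
    - [[10, 40, 0], [0, 0, 1.5], 0]
    - [[10, 40, 0], [0, 0, 1.5], 0]
    - [[10, 40, 0], [0, 0, 0], 0]

```text
clock: 4.15
eef_pos: [491.8, 30.7, 246.9]
tool_rot: [3.141, 0.001, -0.037]
force: [1.0, 0.5, -1.5]
width: 25.3
gripper_force: 59.3
```

Call:
move_arm:
  plan:
    - [[10, 40, 0], [0, 0, 0], 0]
    - [[10, 35, 0], [0, 0, 0], 0]
    - [[5, 21, 0], [0, 0, 0], 0]
    - [[0, 0, 0], [0, 0, 0], 0]
    - [[0, 0, 0], [0, 0, 0], 0]

```text
clock: 4.78
eef_pos: [516.6, 123.6, 247.1]
tool_rot: [3.14, 0.001, -0.039]
force: [-0.4, -0.5, -2.6]
width: 25.1
gripper_force: 59.4
```

```bash
python3 - <<'E'
from h import *
im=wsnap('w2');s=cams.get_image("scene");t=cams.get_image("top")
o=np.zeros((600,800,3),np.uint8);o[:300,:400]=cv2.resize(im,(400,300))
g=lambda i,u,v,w,h,f:cv2.resize(i[v:v+h,u:u+w],None,fx=f,fy=f,interpolation=cv2.INTER_CUBIC)
o[300:600,:400]=g(s,320,180,133,100,3)[:300,:399].copy() if 0 else cv2.resize(s[170:290,320:480],(400,300))
o[:300,400:]=cv2.resize(t[170:290,180:340],(400,300));o[300:,400:]=cv2.resize(im[0:240,160:480],(400,300))
cv2.imwrite("pics/m2.png",o)
E
```

```text
[516.7 123.5 247.2] [ 1.7992e+02  4.0000e-02 -2.2900e+00]
```

View pics/m2.png

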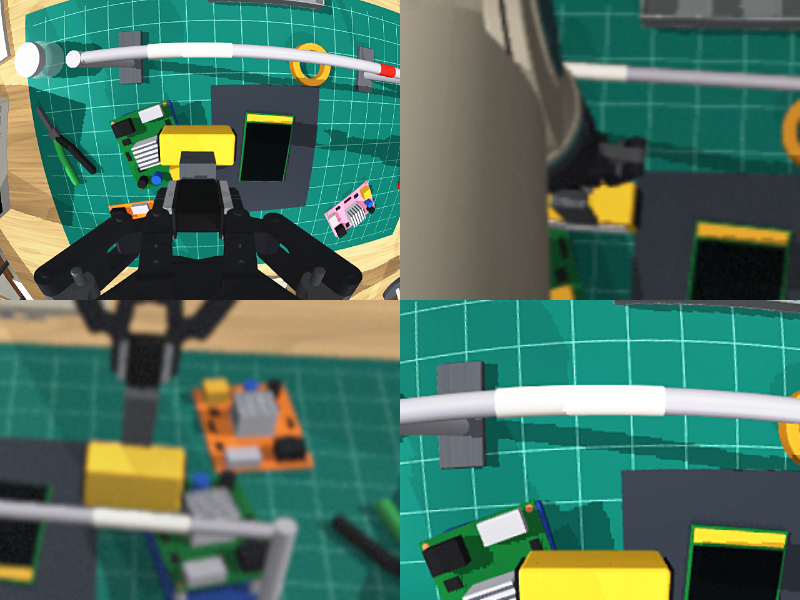

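The lamp is held upright in front of the rail. In the wrist picture the white stretch runs from (236,82) to (372,81).

```bash
python3 - <<'E'
from h import *
for p in[(236,82.4),(304,81),(372,80.8)]:print(watz("w2",*p,190))
E
```

```text
[618.4 161.4 190. ]
[616.5 125.2 190. ]
[615.8  89.4 190. ]
```

Call:
move_arm:
  plan:
    - [[20, 0, 0], [0, 0, 0], 0]
    - [[25, 1, 0], [0, 0, 0], 0]
    - [[25, 0, 0], [0, 0, 0], 0]
    - [[20, 0, 0], [0, 0, 0], 0]
    - [[8, 0, 0], [0, 0, 0], 0]
    - [[0, 0, 0], [0, 0, 0], 0]
    - [[0, 0, -12], [0, 0, 0], 0]
    - [[0, 0, -12], [0, 0, 0], 0]
    - [[0, 0, -6], [0, 0, 0], 0]
    - [[0, 0, 0], [0, 0, 0], 0]

```text
clock: 6.18
eef_pos: [614.4, 126.7, 216.5]
tool_rot: [3.141, 0.002, -0.037]
force: [0.4, 0.1, -1.6]
width: 25.0
gripper_force: 59.4
```

Call:
move_arm:
  plan:
    - [[0, 0, -3], [0, 0, 0], 0]
    - [[0, 0, -1.5], [0, 0, 0], 0]
    - [[0, 0, 0], [0, 0, 0], 0]

```text
clock: 6.55
eef_pos: [615.3, 126.7, 213.0]
tool_rot: [-3.141, -0.001, -0.037]
force: [0.5, -0.2, -1.9]
width: 25.7
gripper_force: 59.6
```

Call:
move_arm:
  plan:
    - [[0, 0, -1], [0, 0, 0], 0]
    - [[0, 0, 0], [0, 0, 0], 0]

```text
clock: 6.8
eef_pos: [615.9, 126.7, 212.5]
tool_rot: [-3.141, -0.002, -0.037]
force: [1.5, -0.6, 0.9]
width: 25.2
gripper_force: 59.8
```

Call:
move_arm:
  plan:
    - [[0, 0, -1], [0, 0, 0], 0]
    - [[0, 0, 0], [0, 0, 0], 0]

```text
clock: 7.05
eef_pos: [616.4, 126.7, 212.0]
tool_rot: [-3.141, -0.003, -0.038]
force: [1.7, 0.2, 5.1]
width: 25.3
gripper_force: 60.4
```

Call:
move_arm:
  plan:
    - [[0, 0, -1], [0, 0, 0], 0]
    - [[0, 0, 0], [0, 0, 0], 0]

```text
clock: 7.3
eef_pos: [616.6, 126.7, 211.8]
tool_rot: [-3.141, -0.004, -0.038]
force: [-0.9, -0.4, 9.6]
width: 25.5
gripper_force: 61.1
```

Call:
move_arm:
  plan:
    - [[1.3, 0, 0.8], [0, 0, 0], 0]
    - [[-0.4, -12, 0], [0, 0, 0], 0]
    - [[-0.7, -20, 0], [0, 0, 0], 0]
    - [[-0.7, -20, 0], [0, 0, 0], 0]
    - [[-0.7, -20, 0], [0, 0, 0], 0]
    - [[-0.7, -20, 0], [0, 0, 0], 0]
    - [[0, 0, 0], [0, 0, 0], 0]

```text
clock: 8.18
eef_pos: [613.6, 34.1, 211.8]
tool_rot: [-3.141, -0.002, -0.039]
force: [0.1, -1.6, 7.8]
width: 25.2
gripper_force: 60.6
```

Call:
move_arm:
  plan:
    - [[-0.7, -20, 0], [0, 0, 0], 0]
    - [[-0.7, -20, 0], [0, 0, 0], 0]
    - [[-0.7, -20, 0], [0, 0, 0], 0]
    - [[-0.7, -20, 0], [0, 0, 0], 0]
    - [[-0.7, -20, 0], [0, 0, 0], 0]
    - [[-0.6, -16, 0], [0, 0, 0], 0]
    - [[0, 0, 0], [0, 0, 0], 0]
    - [[0, 0, 0], [0, 0, 0], 0]

```text
clock: 9.18
eef_pos: [609.7, -80.7, 211.8]
tool_rot: [-3.141, -0.002, -0.037]
force: [-1.1, 0.3, 7.4]
width: 25.1
gripper_force: 60.6
```

```bash
python3 - <<'E'
from h import *
im=wsnap('w3');s=cams.get_image("scene");t=cams.get_image("top")
o=np.zeros((600,800,3),np.uint8)
o[:300,:400]=cv2.resize(im[60:300,160:480],(400,300));o[300:600,:400]=cv2.resize(s[200:290,210:330],(400,300))
o[:300,400:]=cv2.resize(t[160:250,300:420],(400,300));cv2.imwrite("pics/m3.png",o)
E
```

```text
[609.6 -80.8 211.8] [-1.7995e+02 -1.0000e-01 -2.1400e+00]
```

View pics/m3.png

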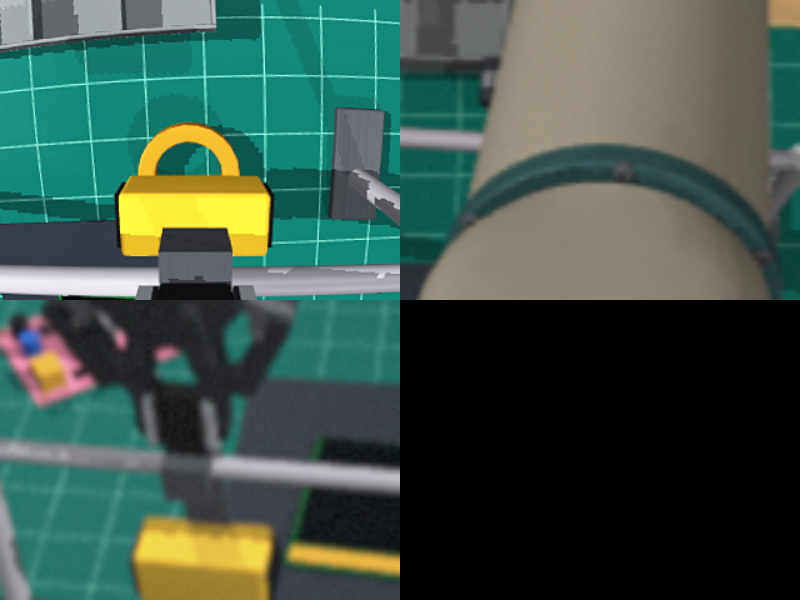

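The hook covers the whole red band in both views, so the lamp is centred to within a couple of mm. Releasing.

Call:
move_arm:
  plan:
    - [[0, -0.5, 0.6], [0, 0, 0], 0]
    - [[0, 0, 0], [0, 0, 0], 0.3]
    - [[0, 0, 0], [0, 0, 0], 0.6]
    - [[0, 0, 0], [0, 0, 0], 0.8]
    - [[0, 0, 0], [0, 0, 0], 0.8]
    - [[0, 0, 10], [0, 0, 0], 0.8]
    - [[0, 0, 20], [0, 0, 0], 0.8]
    - [[0, 0, 30], [0, 0, 0], 0.8]
    - [[0, 0, 0], [0, 0, 0], 0.8]
    - [[0, 0, 0], [0, 0, 0], 0.8]

```text
clock: 10.58
eef_pos: [608.7, -81.8, 271.1]
tool_rot: [-3.142, 0.0, -0.037]
force: [-0.9, 0.4, -1.0]
width: 68.6
gripper_force: 0.0
```

```bash
python3 - <<'E'
from h import *
im=wsnap('w4');s=cams.get_image("scene")
o=np.zeros((600,800,3),np.uint8)
o[:600,:400]=cv2.resize(im[60:480,160:440],(400,600));o[:300,400:]=cv2.resize(s[200:290,210:330],(400,300))
o[300:600,400:]=cv2.resize(im[0:300,0:400],(400,300));cv2.imwrite("pics/m4.png",o)
E
```

```text
[608.5 -81.7 270.6] [-1.7999e+02  8.0000e-02 -2.1400e+00]
```

View pics/m4.png

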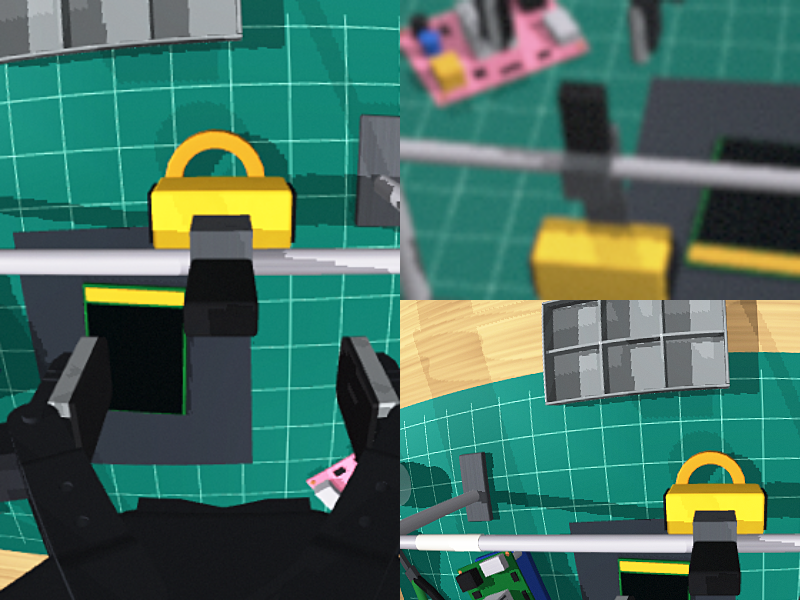

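The lamp hangs upright with its hook covering the red band. Next is the board.

Call:
move_arm:
  plan:
    - [[-15, 20, 0], [0, 0, 1.8], 1]
    - [[-15, 28, 0], [0, 0, 1.8], 1]
    - [[-15, 28, 0], [0, 0, 1.8], 1]
    - [[-15, 30, 0], [0, 0, 1.8], 1]
    - [[-15, 30, -15], [0, 0, 1.8], 1]
    - [[-15, 30, -20], [0, 0, 1.8], 1]
    - [[-15, 30, -20], [0, 0, 1.8], 1]
    - [[-12, 30, -20], [0, 0, 1.8], 1]
    - [[-8, 30, -20], [0, 0, 1.8], 1]
    - [[-3, 22, -10], [0, 0, 1.8], 1]

```text
clock: 11.92
eef_pos: [479.6, 197.3, 164.8]
tool_rot: [3.141, 0.003, 0.279]
force: [-0.5, -0.4, 0.1]
width: 85.6
gripper_force: 0.0
```

Call:
move_arm:
  plan:
    - [[0, 0, 0], [0, 0, 0], 1]
    - [[0, 0, 0], [0, 0, 0], 1]
    - [[0, 0, 0], [0, 0, 0], 1]

```text
clock: 12.3
eef_pos: [481.9, 194.8, 166.8]
tool_rot: [3.141, -0.001, 0.274]
force: [-0.2, -0.6, 0.8]
width: 85.4
gripper_force: 0.0
```

```bash
python3 - <<'E'
from h import *
im=wsnap('w5');cv2.imwrite("pics/w5c.png",cv2.resize(im[120:420,140:540],(800,600),interpolation=cv2.INTER_CUBIC))
E
```

```text
[481.8 195.  166.8] [ 1.7997e+02 -6.0000e-02  1.5730e+01]
```

View pics/w5c.png

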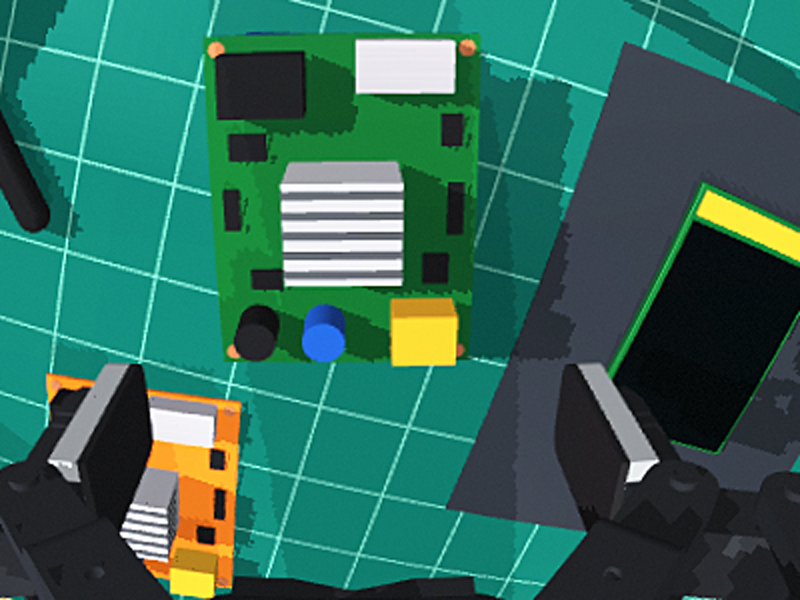

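The green board is well aligned with the tool. The heatsink's top face has crop corners (281,182), (403,180), (404,286) and (282,287), and the board's far corners are at (205,38) and (481,35).

```bash
python3 - <<'E'
from h import *
P=np.array([watz("w5",140+x/2,120+y/2,75) for x,y in[(281,182),(403,180),(404,286),(282,287)]]);print(P,P.mean(0))
for i,j in((0,1),(3,2)): d=P[i]-P[j];print(np.degrees(np.arctan2(-d[0],d[1])),np.hypot(*d[:2]))
C=[watz("w5",140+x/2,120+y/2,43) for x,y in[(205,38),(481,35)]];d=C[0]-C[1];print(C,np.degrees(np.arctan2(-d[0],d[1])))
E
```

```text
[[494.8 221.6  75. ]
 [506.2 183.5  75. ]
 [470.6 172.3  75. ]
 [458.9 212.3  75. ]] [482.625 197.425  75.   ]
16.657845556578636 39.768957743446066
16.304198003832376 41.67601228524631
[array([530.6, 262.4,  43. ]), array([558.3, 167.4,  43. ])] 16.255572687665314
```

Call:
move_arm:
  plan:
    - [[-0.3, 2, 0], [0, 0, 0.6], 1]
    - [[0, 0, -30], [0, 0, 0], 1]
    - [[0, 0, -35], [0, 0, 0], 1]
    - [[0, 0, -35], [0, 0, 0], 1]
    - [[0, 0, -18], [0, 0, 0], 1]
    - [[0, 0, 0], [0, 0, 0], 1]
    - [[0, 0, 0], [0, 0, 0], 0.6]
    - [[0, 0, 0], [0, 0, 0], 0]
    - [[0, 0, 0], [0, 0, 0], 0]
    - [[0, 0, 0], [0, 0, 0], 0]

```text
clock: 13.6
eef_pos: [481.4, 198.5, 49.4]
tool_rot: [-3.141, -0.002, 0.287]
force: [-1.1, 0.1, 4.9]
width: 39.0
gripper_force: 60.3
```

Call:
move_arm:
  plan:
    - [[0, 0, 0], [0, 0, 0], 0]
    - [[0, 0, 0], [0, 0, 0], 0]
    - [[0, 0, 8], [0, 0, 0], 0]
    - [[0, 0, 20], [0, 0, 0], 0]
    - [[0, 0, 25], [0, 0, 0], 0]
    - [[0, 0, 25], [0, 0, 0], 0]
    - [[0, 0, 0], [0, 0, 0], 0]
    - [[0, 0, 0], [0, 0, 0], 0]

```text
clock: 14.6
eef_pos: [480.1, 197.9, 125.7]
tool_rot: [3.141, 0.001, 0.287]
force: [-0.1, -0.4, -3.3]
width: 38.7
gripper_force: 61.1
```

Call:
move_arm:
  plan:
    - [[-2, -15, 4], [0, 0, -1.8], 0]
    - [[-2, -25, 0], [0, 0, -1.8], 0]
    - [[-2, -30, 0], [0, 0, -1.8], 0]
    - [[-2, -30, 0], [0, 0, -1.8], 0]
    - [[-2, -35, 0], [0, 0, -1.8], 0]
    - [[-2, -35, 0], [0, 0, -1.8], 0]
    - [[-2, -35, 0], [0, 0, -1.8], 0]
    - [[-3, -30, 0], [0, 0, -1.8], 0]
    - [[-3, -25, 0], [0, 0, -1.8], 0]
    - [[-2, -15, 0], [0, 0, -1.8], 0]

```text
clock: 15.85
eef_pos: [457.4, -79.0, 129.8]
tool_rot: [3.141, 0.002, -0.032]
force: [-0.0, 0.1, -3.3]
width: 38.8
gripper_force: 60.9
```

Call:
move_arm:
  plan:
    - [[0, 0, 0], [0, 0, 0], 0]
    - [[0, 0, 0], [0, 0, 0], 0]
    - [[0, 0, 0], [0, 0, 0], 0]
    - [[0, 0, 0], [0, 0, 0], 0]
    - [[0, 0, 0], [0, 0, 0], 0]
    - [[0, 0, 0], [0, 0, 0], 0]

```text
clock: 16.6
eef_pos: [458.8, -76.7, 130.2]
tool_rot: [3.142, -0.0, -0.027]
force: [0.3, -0.4, -1.5]
width: 39.0
gripper_force: 61.0
```

```bash
python3 - <<'E'
from h import *
im=wsnap('w6');s=cams.get_image("scene");print(np.abs(status.read_state()["qd"]).max())
o=np.zeros((600,800,3),np.uint8)
o[:300,:400]=cv2.resize(im,(400,300));o[300:,:400]=cv2.resize(s,(400,300));o[:,400:]=cv2.resize(s[150:330,210:330],(400,600));cv2.imwrite("pics/m6.png",o)
E
```

```text
[458.8 -76.7 130.2] [-1.80e+02 -1.00e-02 -1.53e+00]
0.0014700581820738402
```

View pics/m6.png

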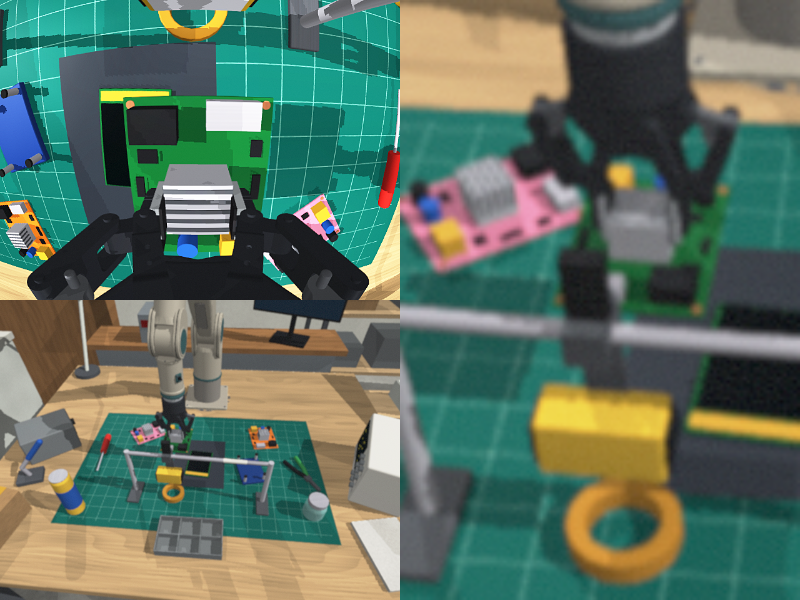

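The board is held level in front of the hanging lamp, the jig is empty, and the bystanders haven't moved.

```bash
python3 -c "
from h import *
print(ctrl.finish_job())"
```

```text
the job is handed in; nothing more can be done
None
```

I handed the job in at about 17 s with the lamp hanging at the red mark and the board held level and still in front of it, about 15 cm from the rail and 12 cm above the bench; the interface returned no verdict.

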